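# Set up the next sonar reading: hang the reflector and crank the turntable a quarter turn

### The arm

A 6-joint arm with a two-finger parallel gripper is mounted at the origin on the work surface. World frame = base frame: x ahead of the robot, y to its left, z up, the work surface at z = 0. Lengths are in m, angles in degrees, forces in N, time in s.
With the tool pointing down it reaches from about 0.4 to 0.825 m from the base axis. Payload 7 kg.
Tool frame: the origin (TCP) lies midway between the tips of the shut fingers; the grasp point (between the pads) lies 19 mm behind it (ctrl.hold_point_z is the distance from the TCP to the grasp point, in m); z points along the fingers, x is the direction in which the jaws open and shut, and the axes are right-handed (so a half turn about z gives the same grasp; the last joint's range is limited). The gripper opens to 88 mm and grips with 3 to 60 N. Pads are 19 mm wide; open, the fingers measure 130 mm over their backs; the gripper's body (78 mm by 193 mm) begins 47 mm behind the grasp point.
Start: joints at [91.794, 20.546, 0.682, 0, -70.136, -16.507], TCP at [0.171, 0.653, 0.227] pointing down, gripper open.
Joint ranges: [-176.03, 176.03], [-82.01, 121.73], [-58.28, 71.71], [-173.87, 95.51], [-174.79, -0.11], [-173.66, 173.66]. Speed limits (degrees/s): [136.94, 136.94, 172.46, 180, 180, 180].

### API

Orientations are given as [roll, pitch, yaw] about the fixed x, y, z axes, in that order (R = Rz(yaw) Ry(pitch) Rx(roll)).
In Python, from plant import ctrl gives the robot as it stands.
- The arm moves only by the tool apply_moves, never from a script. Its argument "motion" is a list of rows, each a list of 2 entries, a list of its own where there are three numbers: the shift along the world's x, y, z in cm, then the turn about the world's z in degrees. In form: [[[tx, ty, tz], roll], ...]. A call has 1 to 10 rows; each row is the pose to reach, as a shift and turn from the pose commanded when the call began; what a row does not reach only later rows make up. A row lasts 1/10 s, in which the tool goes at most 50 mm and 8.59 degrees, less where a joint would pass 70% of its speed; a pose out of reach is approached as far as the arm can. A call with a gripper value outside its range is refused whole. "hand" is the finger opening in cm, from 0 to 8.76, set as the call begins (left out, the last holds). The fingers move at their own pace and stop on an object; the grip force is fixed at half the most. Time passes only in rows, so rows that repeat a pose let the fingers close. It gives the time, the measured TCP pose, the force and the opening at its end, in the units of the state.
- ctrl.get_obs(): the state, without advancing time (a new reading comes with each control period).
- ctrl.snapshot(name): name is "side" or "top" or "wrist"; returns (picture, depth): 400x640x3 uint8, blue, green, red; 400x640 float32, m along the optical axis (not along the pixel's ray), 0 where there is no reading.
- ctrl.camera_model(name): a dict with "fx", "fy", "cx", "cy" (pixels), "cam_to_world" (4x4, takes a point from camera to world coordinates); the wrist camera has in their place "tool_from_camera" (4x4, takes a point from camera to tool coordinates, whose origin is the TCP and whose axes are the tool frame's). Camera axes: x right, y down, z forward; pixel columns grow to the right and rows downward; lengths in m; the calibration is good to about 2 mm. A picture is of the moment at which its call begins: read the wrist's pose just before it. camera_model takes no time and is no camera call.
- ctrl.close_job(): hands the job in, once; it reports no verdict.
The state is a dict: "clock": time; "joint_pos": joint angles; "qvel": joint speeds; "tau": joint torques, N m; "tool_pos": TCP position; "orientation": TCP orientation; "force": force on the tool from outside, world axes, zero at the start; "moment": the same for the moment, N m; "opening": finger opening in m.
Only numpy, scipy, OpenCV 4.12 (cv2) and the standard library are available. Lean on these libraries where they do the work, as an engineer would, in place of code of your own. Each camera call takes 0.05 s, during which the arm holds its last target.

### The job

Set up the classroom sonar for its next reading. Hang the folded sheet-metal reflector over the middle of the horizontal bar, one flap on each side, lowering it on without letting it drop, and turn the turntable's handwheel exactly three full turns clockwise seen from above, so that the crank handle ends where it started and the sensor has swung a quarter turn round towards the reflector. Turn the table by its handwheel only, never by pushing the table top or the sensor, and leave the other things on the desk where they are.

Things in the scene. Friction and masses are not known exactly. Their poses are not given: they have to be found in the camera images.
- turntable: Hand-cranked geared turntable, fixed: aluminium base plate (x -175 to 120, y -118 to 118 mm, top 18 mm up) with a 219 mm toothed ring, a round table top (194 mm across, face 43 mm above the desk) and a horizontal handwheel over a pinion on its -x side. Origin on the desk under the table top's centre; +x runs from the handwheel's axis to that centre, +z up.
- wheel_axis (a point): Point on the handwheel's upright axis, 117 mm from the table top's centre towards the turntable's -x, 106 mm above the desk; axes as the turntable's. The middle of the crank handle goes round it on a level circle of 45 mm radius. The wheel's hub is 32 mm across and ends 86 mm above the desk.
- crank_grip (a point): Middle of the crank handle, 106 mm above the desk: an upright black cylinder 21 mm across and 52 mm tall (80 to 132 mm above the desk) on the handwheel's rim. It spins freely on its own pin, so a gripper that holds it need not turn with the wheel. The rim below is a round bar, its top 79 mm above the desk.
- handwheel (a joint): Handwheel angle in rad, growing clockwise seen from above; 0 with the handle towards the turntable's -x. Starts anywhere from -2 to 2 and counts on past full turns (one turn 6.283; no end stop within 6 turns). It takes about 2 N at the handle and stays where it is left. One turn swings the table top 30 degrees the other way (counter-clockwise).
- table_top: The turning table top with its toothed ring and, standing at its centre, the ultrasonic sensor on a black angle bracket (46 mm wide, within 30 mm of the axis, up to 135 mm above the desk). Origin on the turning axis at desk height. The sensor looks along this -x: roughly at the handwheel at first, roughly at the bar after three turns.
- sensor_eye (a point): Front of the ultrasonic sensor (two small metal cylinders side by side), 123 mm above the desk, 17 mm from the table's axis. It looks along its own -x.
- bar_mid (a point): Middle of the steel bar, on its axis: 12 mm thick, level along this x, axis 165 mm above the desk, 250 mm clear between two posts 20 mm wide whose black clamps (26 mm wide) reach 180 mm above the desk. Its stand of slotted aluminium profile is fixed: a 20 mm high beam on the desk under the bar, a 120 mm foot across under each post.
- reflector_center (a point): Centre of the reflector, 42 mm above its lower edges: 3 mm aluminium sheet folded to an upside-down U with a round crest, open below and at both ends, standing loose on its flaps; 180 g, 120 mm long (x), 32 mm over the flaps (y; 26 inside, flat up to 70 mm), 85 mm tall. Ends and flaps alike. Once hung it is 34 mm below the bar's axis.
- reflector_crest (a point): Top of the inside of the reflector's fold, at mid length: 82 mm above its lower edges, 40 mm above reflector_center. Once hung it touches the top of the bar, 6 mm above the bar's axis.
- servo: Bystander: small blue hobby servo, 32 x 13 x 32 mm, standing between the turntable and the bar's stand.
- speaker: Bystander: round black loudspeaker, 52 mm across, 28 mm high, between the turntable and the bar's stand.
- solder_reel: Bystander: reel of solder, 56 mm across, 38 mm high, to the left of the turntable.
- screwdriver: Bystander: black-handled screwdriver, 170 mm long, lying beyond the reflector.
Not all that is in view belongs to the job. Leave any blue or purple look-alike of the part that bears reflector_center alone.

How it is judged (in metres and radians):
At the end, for the whole second after the job is handed in: Handwheel at rest three full turns clockwise from its start, handle within 16 mm (20 degrees) of its first place; reflector hanging on the bar by its crest, upright within 0.15 rad, in line with the bar within 0.2 rad, its middle within 35 mm of the bar's middle (value of joint handwheel between 15.7 and 22 rad and distance of crank_grip from where it was at the start of the episode below 0.016 m and velocity of joint handwheel between -0.1 and 0.1 rad/s and x of reflector_crest in the frame of bar_mid between -0.035 and 0.035 m and y of reflector_crest in the frame of bar_mid between -0.008 and 0.008 m and z of reflector_crest in the frame of bar_mid between 0.003 and 0.01 m and angle between the x axis of reflector_center and the x axis of bar_mid, either way round below 0.2 rad and angle between reflector_center's own z axis and vertical below 0.15 rad); the robot touches nothing.
It fails at once if the table top or the sensor is pushed by the gripper or the arm (more than 3 N) (contact force between any of the fingers, the arm and table_top above 3 N).
It fails at once if the servo, the speaker, the solder reel or the screwdriver is moved by more than 40 mm (distance of any of servo, speaker, solder_reel, screwdriver from where it was at the start of the episode above 0.04 m).
It fails at once if the reflector is let fall (faster than 0.7 m/s while not held) (contact force between the fingers and reflector below 0.05 N and linear speed of reflector above 0.7 m/s).
It also fails if it takes over 69 s, if anything falls off the work surface, if the arm or the gripper's body presses on something with over 40 N, if the wrist force passes 120 N, or if a joint passes its speed limit or range.

## Working session

There is one attempt and no reset: what is moved stays moved. The work goes in short steps, Python scripts to look and compute and a tool call to move; the robot and the scene stay as the last step left them, time stands still between calls to the robot, and variables do not carry over. Pictures are saved under pics/ and viewed, and the job is handed in when it is done.

Besides the shell and the picture viewer there is one more tool, called as name(argument=value, ...), one argument or row to a line, values as JSON. apply_moves: Moves the arm, as the interface text tells. Its arguments: {"type":"object","properties":{"motion":{"type":"array"},"hand":{"type":"number"}},"required":["motion"]}

```bash
ls; mkdir -p pics
python3 - <<'E'
from plant import ctrl
import cv2, numpy as np
print(ctrl.get_obs())
for n in ("side","top","wrist"):
    p,d=ctrl.snapshot(n); cv2.imwrite(f"pics/{n}0.png",p); np.save(f"pics/{n}0.npy",d)
    m=ctrl.camera_model(n); print(n,m)
E
```

```text
pics
{'clock': 0.0, 'joint_pos': array([ 9.17937946e+01,  2.05887042e+01,  6.33382663e-01, -1.78761118e-02,
       -7.01357581e+01, -1.65054485e+01]), 'qvel': array([ 0.06421323, -0.05591587,  0.07768381,  0.04587419,  0.09215221,
       -0.0218056 ]), 'tau': array([-5.14579770e-04, -5.82719886e+01,  2.93049413e+01,  6.99698031e+00,
        6.92967908e-03, -1.53584938e-04]), 'tool_pos': array([0.17135178, 0.65238399, 0.2256576 ]), 'orientation': array([-1.79990234e+02, -9.21011660e-02, -1.04717749e+02]), 'force': array([ 0.29112483, -1.22278461, -0.28824301]), 'moment': array([ 0.00203904,  0.00950439, -0.00387107]), 'opening': 0.08774886137719395}
side {'fx': 436.7695768527505, 'fy': 436.7695768527505, 'cx': 318.74042989721653, 'cy': 195.1511366348238, 'cam_to_world': array([[-0.99031365, -0.10062736,  0.09567138,  0.42485427],
       [-0.13722387,  0.60421774, -0.78491435,  1.05235044],
       [ 0.02117751, -0.79043979, -0.61217355,  0.9338787 ],
       [ 0.        ,  0.        ,  0.        ,  1.        ]])}
top {'fx': 519.4317258517985, 'fy': 519.4317258517985, 'cx': 321.51607680477184, 'cy': 195.22433555547678, 'cam_to_world': array([[ 0.00758091, -0.99743012,  0.07124378,  0.43863973],
       [-0.99986564, -0.00859634, -0.0139572 ,  0.01703346],
       [ 0.01453376, -0.0711284 , -0.99736128,  1.60529052],
       [ 0.        ,  0.        ,  0.        ,  1.        ]])}
wrist {'fx': 315.41385505275775, 'fy': 315.41385505275775, 'cx': 323.0253695960099, 'cy': 200.61528321406473, 'tool_from_camera': array([[ 9.99999783e-01,  4.67527012e-04, -4.63594256e-04,
        -7.21424455e-04],
       [-3.20879921e-04,  9.60900136e-01,  2.76894971e-01,
        -7.54773716e-02],
       [ 5.74923662e-04, -2.76894762e-01,  9.60900078e-01,
        -1.57869176e-01],
       [ 0.00000000e+00,  0.00000000e+00,  0.00000000e+00,
         1.00000000e+00]])}
```

View pics/side0.png

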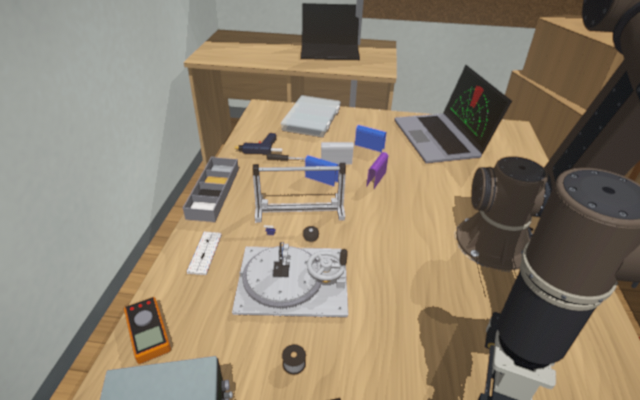

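View pics/top0.png

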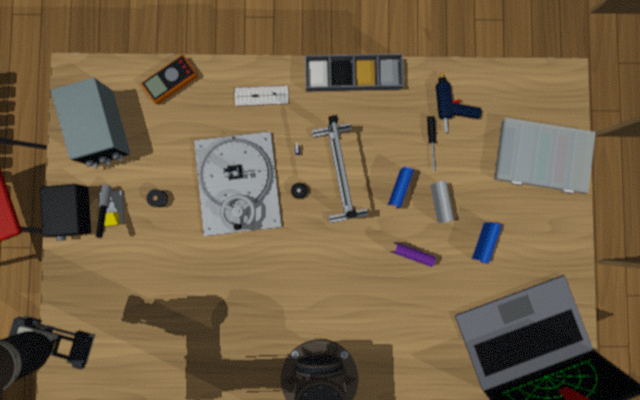

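View pics/wrist0.png

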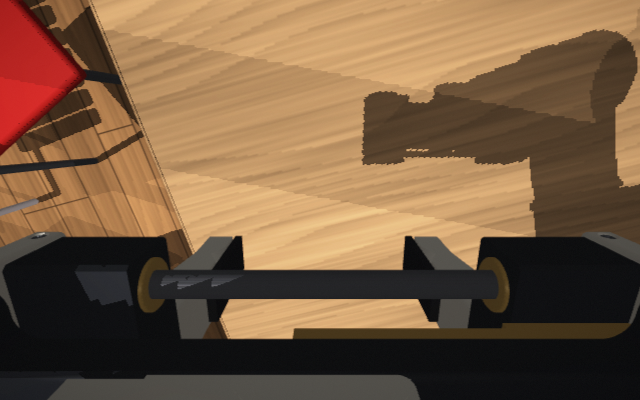

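The side view shows the silver reflector at (337,152) behind the blue ones. The top view shows the reflector at (442,201), the bar from (335,130) to (349,212), the wheel at (238,210) and the handle near (237,224). I'll enlarge these.

```bash
cat > h.py <<'E'
import numpy as np, cv2
from plant import ctrl
def cloud(name,d,obs=None):
    m=ctrl.camera_model(name); v,u=np.mgrid[0:400,0:640]
    P=np.stack([(u-m['cx'])/m['fx']*d,(v-m['cy'])/m['fy']*d,d,np.ones_like(d)],-1)
    if 'cam_to_world' in m: T=m['cam_to_world']
    else:
        from scipy.spatial.transform import Rotation as R
        T=np.eye(4);T[:3,:3]=R.from_euler('xyz',obs['orientation'],degrees=True).as_matrix();T[:3,3]=obs['tool_pos'];T=T@m['tool_from_camera']
    return (P@T.T)[...,:3]
def proj(name,p,obs=None):
    m=ctrl.camera_model(name);T=m['cam_to_world'];q=np.linalg.inv(T)@np.append(p,1)
    return q[0]/q[2]*m['fx']+m['cx'],q[1]/q[2]*m['fy']+m['cy']
def at(name,u,v,z):
    "pixel on world plane z"
    m=ctrl.camera_model(name);T=m['cam_to_world'];r=T[:3,:3]@[(u-m['cx'])/m['fx'],(v-m['cy'])/m['fy'],1]
    o=T[:3,3];return o+r*(z-o[2])/r[2]
E
python3 - <<'E'
import cv2
p=cv2.imread('pics/top0.png')
cv2.imwrite('pics/c1.png',cv2.resize(p[120:245,185:370],None,fx=4.3,fy=4.3,interpolation=cv2.INTER_CUBIC))
cv2.imwrite('pics/c2.png',cv2.resize(p[110:260,320:520],None,fx=4,fy=4,interpolation=cv2.INTER_CUBIC))
import numpy as np
from h import *
d=np.load('pics/top0.npy');C=cloud('top',d)
# reflector
import sys
w=C[170:235,425:465].reshape(-1,3)
k=w[(w[:,2]>0.06)&(w[:,2]<.11)]
print(len(k),k.mean(0),k.max(0),k.min(0))
r=cv2.minAreaRect((k[:,:2]*1000).astype(np.float32));print(r)
u,s,vt=np.linalg.svd(k[:,:2]-k[:,:2].mean(0),full_matrices=False);print(vt)
# bar
w=C[110:230,320:380].reshape(-1,3); k=w[(w[:,2]>0.15)&(w[:,2]<.2)]
print(len(k),k.mean(0),k.max(0),k.min(0));print(cv2.minAreaRect((k[:,:2]*1000).astype(np.float32)))
w=C[185:240,200:280].reshape(-1,3); k=w[(w[:,2]>0.115)&(w[:,2]<.15)]
print(len(k),k.mean(0),k.max(0),k.min(0))
E
```

```text
470 [ 0.53304455 -0.36477453  0.08024748] [ 0.59294781 -0.34196822  0.09417343] [ 0.47199025 -0.39241563  0.0603943 ]
((533.393798828125, -367.19171142578125), (120.06121826171875, 34.07990264892578), 9.186152458190918)
[[-0.98320219 -0.18251973]
 [-0.18251973  0.98320219]]
531 [ 0.62377574 -0.059145    0.1710622 ] [ 0.76503776 -0.01937638  0.18601903] [ 0.47905094 -0.10165692  0.15325824]
((622.809814453125, -60.89647674560547), (289.23382568359375, 28.70237922668457), 11.44604778289795)
42 [0.45348571 0.23737689 0.12679829] [0.46330289 0.24795232 0.13478555] [0.44339003 0.22812372 0.11501339]
```

View pics/c1.png

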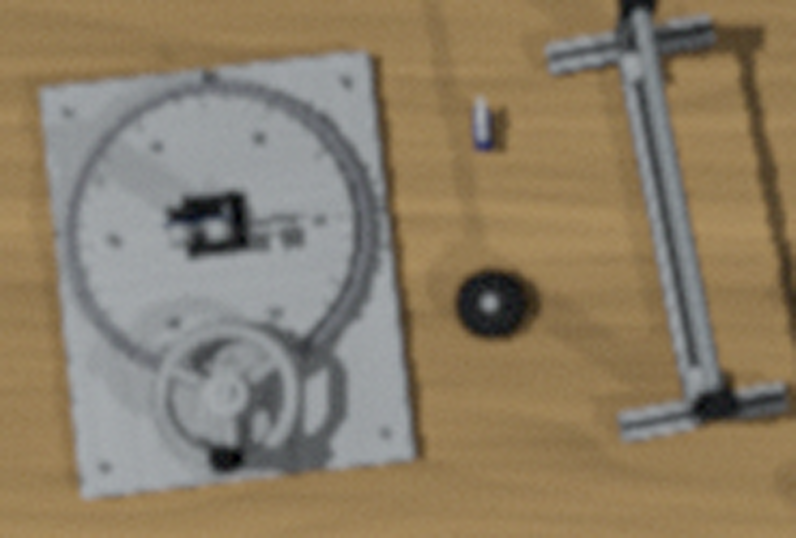

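View pics/c2.png

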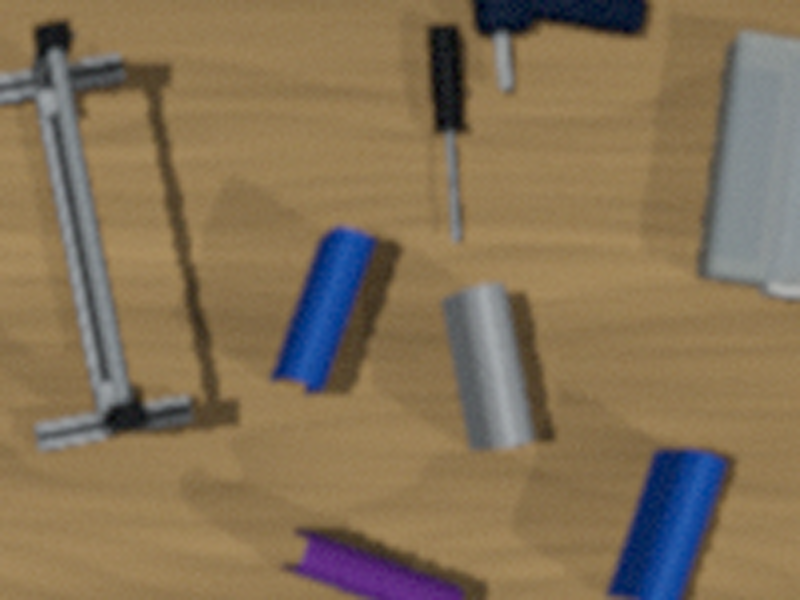

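Run:
```python
import numpy as np
from h import *
def fit(k,lab):
    c=k.mean(0);u,s,vt=np.linalg.svd(k[:,:2]-c[:2],full_matrices=False);a=np.degrees(np.arctan2(vt[0,1],vt[0,0]));a=(a+90)%180-90
    l=(k[:,:2]-c[:2])@vt[0]; mid=c[:2]+vt[0]*(l.max()+l.min())/2
    print(lab,len(k),'mean',c.round(4),'ang',round(a,2),'len',(l.max()-l.min()).round(4),'mid',mid.round(4),'minmax',k.min(0).round(3),k.max(0).round(3))
def circ(k,lab):
    A=np.c_[2*k[:,:2],np.ones(len(k))];s=np.linalg.lstsq(A,(k[:,:2]**2).sum(1),rcond=None)[0];print(lab,len(k),s[:2].round(4),np.sqrt(s[2]+s[0]**2+s[1]**2).round(4))
for n in('top','side'):
    d=np.load(f'pics/{n}0.npy');C=cloud(n,d).reshape(-1,3);x,y,z=C.T
    b=(x>.4)&(x<.85)&(y>-.15)&(y<.02)
    fit(C[b&(z>.155)&(z<.178)],n+' bar'); fit(C[b&(z>.176)&(z<.2)],n+' clamps');
    fit(C[b&(z>.163)&(z<.175)&(x>.53)&(x<.70)],n+' barmid')
    r=(x>.45)&(x<.62)&(y>-.43)&(y<-.31)
    fit(C[r&(z>.079)&(z<.1)],n+' refl crest');fit(C[r&(z>.03)&(z<.1)],n+' refl all')
    w=(x>.38)&(x<.6)&(y>.14)&(y<.33)
    h=C[w&(z>.125)&(z<.14)&(x<.52)]
    print(n,'handle',h.mean(0),h.min(0),h.max(0))
    ri=C[w&(z>.070)&(z<.084)&(x<.56)]
    cc=ri[:,:2].mean(0)
    circ(ri[np.hypot(*(ri[:,:2]-[.497,.232]).T)>.03],n+' rim')
    hub=C[w&(z>.08)&(z<.09)&(np.hypot(x-.497,y-.232)<.025)];print('hub',len(hub),hub.mean(0))
    p=C[(x>.38)&(x<.76)&(y>.1)&(y<.4)&(z>.012)&(z<.024)];print('plate',len(p),cv2.minAreaRect((p[:,:2]*1000).astype(np.float32)))
    t=C[(x>.45)&(x<.76)&(y>.1)&(y<.4)&(z>.036)&(z<.05)];print('table',len(t),cv2.minEnclosingCircle((t[:,:2]*1000).astype(np.float32)))
for (u,v) in[(40,88),(370,53),(417,460),(82,497)]: print(at('top',185+u/4.3,120+v/4.3,.018).round(4))
print('handle',at('top',185+227/4.3,120+457/4.3,.132),'hub',at('top',185+226/4.3,120+393/4.3,.086))
```

```text
top bar 456 mean [ 0.6225 -0.0593  0.1696] ang 11.45 len 0.2885 mid [ 0.6223 -0.0593] minmax [ 0.479 -0.102  0.155] [ 0.763 -0.019  0.178]
top clamps 106 mean [ 0.6271 -0.0588  0.1796] ang 11.73 len 0.289 mid [ 0.6227 -0.0597] minmax [ 0.481 -0.098  0.176] [ 0.765 -0.019  0.186]
top barmid 245 mean [ 0.6136 -0.0613  0.169 ] ang 11.66 len 0.1723 mid [ 0.6151 -0.061 ] minmax [ 0.531 -0.082  0.163] [ 0.699 -0.039  0.175]
top refl crest 307 mean [ 0.5334 -0.3668  0.0837] ang 10.63 len 0.12 mid [ 0.5334 -0.3668] minmax [ 0.475 -0.389  0.079] [ 0.593 -0.342  0.094]
top refl all 569 mean [ 0.5325 -0.3627  0.0741] ang 10.39 len 0.12 mid [ 0.5326 -0.3627] minmax [ 0.472 -0.392  0.03 ] [ 0.593 -0.342  0.094]
top handle [0.4531964  0.23757808 0.12970679] [0.44616304 0.22877554 0.12587322] [0.46033515 0.24673151 0.13478555]
top rim 386 [0.4978 0.2412] 0.0441
hub 79 [0.49747815 0.24114221 0.08405429]
plate 2554 ((571.9937744140625, 252.25949096679688), (400.07843017578125, 236.44874572753906), 7.257414817810059)
table 2894 ((580.178955078125, 253.0541229248047), 139.43466186523438)
side bar 413 m
[... 553 characters left out ...]
88]
side refl all 476 mean [ 0.5331 -0.3527  0.0616] ang 10.41 len 0.1198 mid [ 0.5326 -0.3528] minmax [ 0.473 -0.375  0.03 ] [ 0.593 -0.335  0.088]
side handle [0.4556466  0.24414745 0.12870795] [0.44829863 0.23576295 0.12503498] [0.46398317 0.251557   0.13188499]
side rim 379 [0.5    0.2476] 0.0439
hub 67 [0.49957468 0.24426393 0.08321127]
plate 2527 ((589.2981567382812, 256.4522705078125), (295.2480773925781, 241.63478088378906), 7.109801769256592)
table 2815 ((586.4843139648438, 264.0975036621094), 136.25503540039062)
[0.7175 0.3874 0.018 ]
[0.7453 0.1521 0.018 ]
[0.454  0.1146 0.018 ]
[0.4261 0.3506 0.018 ]
handle [0.45388616 0.2323042  0.132     ] hub [0.49772716 0.24052797 0.086     ]
```

apply_moves(
  motion=[
    [[1.2, -1.8, 0], 2],
    [[3.5, -5, 0], 6],
    [[6.5, -9.5, 0], 10],
    [[9.5, -14, 0], 14],
    [[12.5, -18.5, 0], 18],
    [[15.7, -23, 0], 20],
    [[19, -27.7, 0], 20],
    [[22, -32, 0], 20],
    [[25, -36.4, 0], 20],
    [[27, -39.3, 0], 20],
  ],
  hand=8.7,
)

```text
clock: 1.15
tool_pos: [0.4331, 0.271, 0.2267]
orientation: [-180.0, 0.0, -84.7]
force: [1.0, 0.9, -0.9]
opening: 0.087
```

apply_moves(
  motion=[
    [[0.9, -1.3, 0], 0],
    [[1.3, -1.9, 0], 0],
    [[1.3, -1.9, 0], 0],
  ],
)

```text
clock: 1.45
tool_pos: [0.4457, 0.2533, 0.2264]
orientation: [180.0, -0.0, -84.8]
force: [-0.3, -0.0, 0.6]
opening: 0.0867
```

```bash
cat > w.py <<'E'
import sys,numpy as np
from h import *
o=ctrl.get_obs();p,d=ctrl.snapshot('wrist');cv2.imwrite(f'pics/{sys.argv[1]}.png',p);np.save(f'pics/{sys.argv[1]}.npy',d)
import pickle;pickle.dump(o,open(f'pics/{sys.argv[1]}.pkl','wb'))
print(o['clock'],o['tool_pos'],o['orientation'],o['force'])
E
python3 w.py w1
```

```text
1.45 [0.44570305 0.25332844 0.22644408] [ 1.79988912e+02 -4.80817338e-03 -8.47959241e+01] [-0.34431812 -0.01717236  0.56789382]
```

View pics/w1.png

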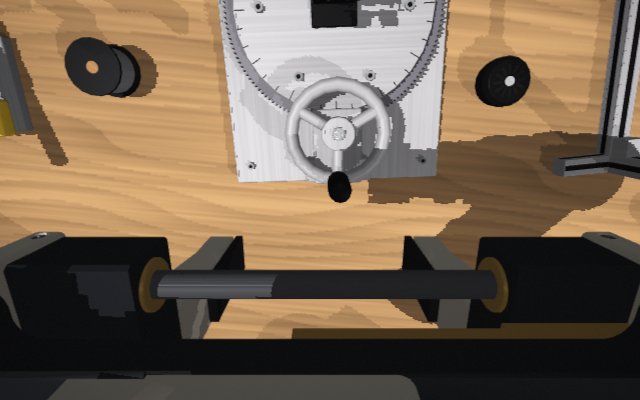

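```bash
cat > m.py <<'E'
import numpy as np,pickle,sys
from h import *
n=sys.argv[1];o=pickle.load(open(f'pics/{n}.pkl','rb'));d=np.load(f'pics/{n}.npy');C=cloud('wrist',d,o).reshape(-1,3);x,y,z=C.T
def circ(k,lab):
    A=np.c_[2*k[:,:2],np.ones(len(k))];s=np.linalg.lstsq(A,(k[:,:2]**2).sum(1),rcond=None)[0];print(lab,len(k),s[:2].round(4),np.sqrt(s[2]+s[0]**2+s[1]**2).round(4))
w=(np.hypot(x-.498,y-.242)<.08)&(z>.07)&(z<.14)
h=C[w&(z>.127)&(z<.137)&(x<.48)];print('handle',len(h),h.mean(0),h.min(0),h.max(0))
ri=C[w&(z>.076)&(z<.083)];r=np.hypot(*(ri[:,:2]-[.498,.242]).T);circ(ri[(r>.035)&(r<.06)],'rim')
hub=C[w&(z>.08)&(z<.09)&(np.hypot(x-.498,y-.242)<.02)];print('hub',len(hub),hub.mean(0))
E
python3 m.py w1; python3 -c "
from plant import ctrl
print(ctrl.get_obs()['tool_pos'],ctrl.get_obs()['clock'])"
```

```text
handle 347 [0.45673239 0.24039504 0.12942925] [0.44731094 0.23122623 0.12702546] [0.46496606 0.2489493  0.13258688]
rim 2865 [0.501  0.2444] 0.0444
hub 894 [0.5012159  0.24468994 0.08382325]
[0.44538151 0.25403744 0.22645503] 1.5
```

apply_moves(
  motion=[
    [[0.6, -0.8, 0], 0],
    [[1.1, -1.4, -1.5], 0],
    [[1.1, -1.4, -4.5], 0],
    [[1.1, -1.4, -8], 0],
    [[1.1, -1.4, -11], 0],
    [[1.1, -1.4, -12.6], 0],
    [[1.1, -1.4, -13.1], 0],
    [[1.1, -1.4, -13.1], 0],
  ],
)

```text
clock: 2.3
tool_pos: [0.4562, 0.2402, 0.0952]
orientation: [180.0, -0.1, -84.6]
force: [-0.1, -0.0, 0.2]
opening: 0.0871
```

apply_moves(
  motion=[
    [[0, 0, 0], 0],
    [[0, 0, 0], 0],
    [[0, 0, 0], 0],
    [[0, 0, 0], 0],
    [[0, 0, 0], 0],
    [[0, 0, 0], 0],
    [[0, 0, 0], 0],
  ],
  hand=1.5,
)

```text
clock: 3.0
tool_pos: [0.4565, 0.2398, 0.0956]
orientation: [-180.0, 0.0, -84.7]
force: [-0.2, -0.6, 0.3]
opening: 0.0369
```

```bash
python3 w.py w2; python3 m.py w2
```

```text
3.0 [0.45651122 0.23980243 0.09559365] [-1.79998603e+02  3.47093764e-04 -8.47190999e+01] [-0.16364948 -0.58698789  0.26466602]
handle 697 [0.46388777 0.24058796 0.13074038] [0.44564138 0.2105824  0.12700591] [0.47186139 0.27212034 0.1369914 ]
rim 8098 [0.5011 0.2445] 0.0442
hub 2534 [0.50149406 0.24458347 0.08386189]
```

View pics/w2.png

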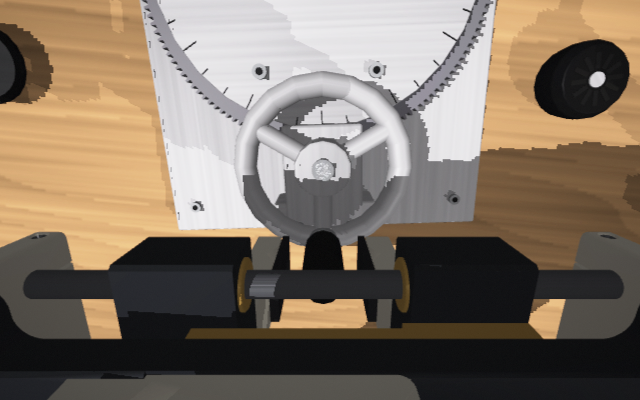

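The handle sits between the pads at (322,265), which are still closing. I'll wait for the grip.

apply_moves(
  motion=[
    [[0, 0, 0], 0],
    [[0, 0, 0], 0],
    [[0, 0, 0], 0],
    [[0, 0, 0], 0],
  ],
)

```text
clock: 3.45
tool_pos: [0.4565, 0.2399, 0.0955]
orientation: [180.0, -0.0, -84.7]
force: [0.2, -0.8, -0.4]
opening: 0.0204
```

Run:
```python
import numpy as np
from plant import ctrl
o=ctrl.get_obs();print(o['clock'],o['tool_pos'],o['force'],o['opening'])
# offsets in cm from start handle, clockwise from above
c=np.array([4.48,.45]); r0=-c
def rot(a):a=np.radians(-a);return np.array([[np.cos(a),-np.sin(a)],[np.sin(a),np.cos(a)]])
for a in range(0,361,12): print(a,(c+rot(a)@r0).round(2))
```

```text
3.45 [0.45648351 0.23985997 0.09553882] [ 0.15562483 -0.83925333 -0.41444523] 0.02041842394986449
0 [0. 0.]
12 [0.   0.94]
24 [0.2  1.86]
36 [0.59 2.72]
48 [1.15 3.48]
60 [1.85 4.1 ]
72 [2.67 4.57]
84 [3.56 4.86]
96 [4.5  4.95]
108 [5.44 4.85]
120 [6.33 4.55]
132 [7.14 4.08]
144 [7.84 3.45]
156 [8.39 2.68]
168 [8.77 1.82]
180 [8.96 0.9 ]
192 [ 8.96 -0.04]
204 [ 8.76 -0.96]
216 [ 8.37 -1.82]
228 [ 7.81 -2.58]
240 [ 7.11 -3.2 ]
252 [ 6.29 -3.67]
264 [ 5.4  -3.96]
276 [ 4.46 -4.05]
288 [ 3.52 -3.95]
300 [ 2.63 -3.65]
312 [ 1.82 -3.18]
324 [ 1.12 -2.55]
336 [ 0.57 -1.78]
348 [ 0.19 -0.92]
360 [ 0. -0.]
```

apply_moves(
  motion=[
    [[0, 0.47, 0], 0],
    [[0.05, 1.2, 0], 0],
    [[0.34, 2.25, 0], 0],
    [[0.87, 3.15, 0], 0],
    [[1.5, 3.82, 0], 0],
    [[2.26, 4.37, 0], 0],
    [[3.11, 4.73, 0], 0],
    [[4.03, 4.93, 0], 0],
    [[4.97, 4.93, 0], 0],
    [[6.33, 4.55, 0], 0],
  ],
)

```text
clock: 4.45
tool_pos: [0.5201, 0.2854, 0.0954]
orientation: [180.0, 0.0, -84.7]
force: [-5.2, -4.7, 5.7]
opening: 0.0202
```

Run:
```python
import numpy as np
from plant import ctrl
o=ctrl.get_obs();print(o['clock'],o['tool_pos'],o['force'],o['opening'])
c=np.array([4.48,.45]); r0=-c
def rot(a):a=np.radians(-a);return np.array([[np.cos(a),-np.sin(a)],[np.sin(a),np.cos(a)]])
P=lambda a:c+rot(a)@r0
for s in (0,120,240): print([(P(s+a)-P(s)).round(2).tolist() for a in range(12,121,12)])
```

```text
4.45 [0.52009613 0.28540341 0.09544478] [-5.1816761 -4.7093281  5.7311914] 0.020232003954306875
[[0.0, 0.94], [0.2, 1.86], [0.59, 2.72], [1.15, 3.48], [1.85, 4.1], [2.67, 4.57], [3.56, 4.86], [4.5, 4.95], [5.44, 4.85], [6.33, 4.55]]
[[0.81, -0.47], [1.51, -1.11], [2.06, -1.87], [2.44, -2.73], [2.63, -3.65], [2.63, -4.6], [2.43, -5.52], [2.04, -6.37], [1.48, -7.13], [0.78, -7.76]]
[[-0.82, -0.47], [-1.71, -0.75], [-2.65, -0.85], [-3.59, -0.74], [-4.48, -0.45], [-5.29, 0.02], [-5.99, 0.66], [-6.54, 1.42], [-6.92, 2.28], [-7.11, 3.2]]
```

apply_moves(
  motion=[
    [[0.81, -0.47, 0], 0],
    [[1.51, -1.11, 0], 0],
    [[2.06, -1.87, 0], 0],
    [[2.44, -2.73, 0], 0],
    [[2.63, -3.65, 0], 0],
    [[2.63, -4.6, 0], 0],
    [[2.43, -5.52, 0], 0],
    [[2.04, -6.37, 0], 0],
    [[1.48, -7.13, 0], 0],
    [[0.78, -7.76, 0], 0],
  ],
)

```text
clock: 5.45
tool_pos: [0.5282, 0.2081, 0.0956]
orientation: [-179.9, 0.1, -84.7]
force: [-2.1, 5.4, -1.2]
opening: 0.0202
```

apply_moves(
  motion=[
    [[-0.82, -0.47, 0], 0],
    [[-1.71, -0.75, 0], 0],
    [[-2.65, -0.85, 0], 0],
    [[-3.59, -0.74, 0], 0],
    [[-4.48, -0.45, 0], 0],
    [[-5.29, 0.02, 0], 0],
    [[-5.99, 0.66, 0], 0],
    [[-6.54, 1.42, 0], 0],
    [[-6.92, 2.28, 0], 0],
    [[-7.11, 3.2, 0], 0],
  ],
)

```text
clock: 6.45
tool_pos: [0.4562, 0.2402, 0.0956]
orientation: [180.0, -0.0, -84.7]
force: [7.5, -1.6, -5.6]
opening: 0.0204
```

Run:
```python
from h import *
p,d=ctrl.snapshot('top');cv2.imwrite('pics/top1.png',cv2.resize(p[120:245,185:370],None,fx=4.3,fy=4.3,interpolation=cv2.INTER_CUBIC))
p,d=ctrl.snapshot('side');cv2.imwrite('pics/side1.png',cv2.resize(p[200:350,200:400],None,fx=4,fy=4,interpolation=cv2.INTER_CUBIC))
```

```text
(no output)
```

View pics/side1.png

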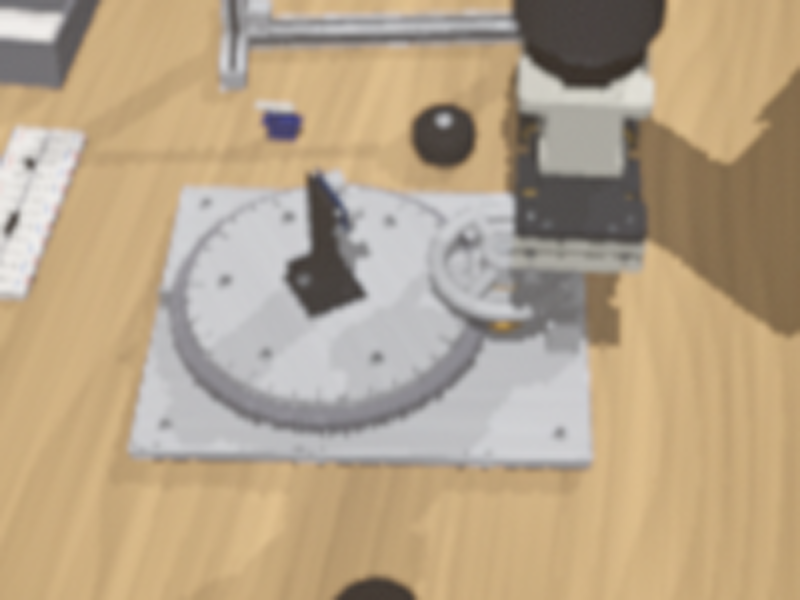

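The side crop shows the bracket at (325,260) has turned about 30° counter-clockwise. One turn is done, so two more follow.

apply_moves(
  motion=[
    [[0, 0.94, 0], 0],
    [[0.2, 1.86, 0], 0],
    [[0.59, 2.72, 0], 0],
    [[1.15, 3.48, 0], 0],
    [[1.85, 4.1, 0], 0],
    [[2.67, 4.57, 0], 0],
    [[3.56, 4.86, 0], 0],
    [[4.5, 4.95, 0], 0],
    [[5.44, 4.85, 0], 0],
    [[6.33, 4.55, 0], 0],
  ],
)

```text
clock: 7.55
tool_pos: [0.5205, 0.2852, 0.0955]
orientation: [180.0, 0.0, -84.7]
force: [-3.1, -2.2, 3.2]
opening: 0.0204
```

apply_moves(
  motion=[
    [[0.81, -0.47, 0], 0],
    [[1.51, -1.11, 0], 0],
    [[2.06, -1.87, 0], 0],
    [[2.44, -2.73, 0], 0],
    [[2.63, -3.65, 0], 0],
    [[2.63, -4.6, 0], 0],
    [[2.43, -5.52, 0], 0],
    [[2.04, -6.37, 0], 0],
    [[1.48, -7.13, 0], 0],
    [[0.78, -7.76, 0], 0],
  ],
)

```text
clock: 8.55
tool_pos: [0.5275, 0.2075, 0.0956]
orientation: [-179.9, 0.1, -84.7]
force: [-2.6, 6.6, -1.6]
opening: 0.0203
```

apply_moves(
  motion=[
    [[-0.82, -0.47, 0], 0],
    [[-1.71, -0.75, 0], 0],
    [[-2.65, -0.85, 0], 0],
    [[-3.59, -0.74, 0], 0],
    [[-4.48, -0.45, 0], 0],
    [[-5.29, 0.02, 0], 0],
    [[-5.99, 0.66, 0], 0],
    [[-6.54, 1.42, 0], 0],
    [[-6.92, 2.28, 0], 0],
    [[-7.11, 3.2, 0], 0],
  ],
)

```text
clock: 9.55
tool_pos: [0.4562, 0.2398, 0.0956]
orientation: [-180.0, -0.1, -84.7]
force: [8.1, -0.8, -7.6]
opening: 0.0207
```

apply_moves(
  motion=[
    [[0, 0.94, 0], 0],
    [[0.2, 1.86, 0], 0],
    [[0.59, 2.72, 0], 0],
    [[1.15, 3.48, 0], 0],
    [[1.85, 4.1, 0], 0],
    [[2.67, 4.57, 0], 0],
    [[3.56, 4.86, 0], 0],
    [[4.5, 4.95, 0], 0],
    [[5.44, 4.85, 0], 0],
    [[6.33, 4.55, 0], 0],
  ],
)

```text
clock: 10.55
tool_pos: [0.5206, 0.285, 0.0955]
orientation: [180.0, 0.0, -84.7]
force: [-3.2, -1.4, 2.9]
opening: 0.0206
```

apply_moves(
  motion=[
    [[0.81, -0.47, 0], 0],
    [[1.51, -1.11, 0], 0],
    [[2.06, -1.87, 0], 0],
    [[2.44, -2.73, 0], 0],
    [[2.63, -3.65, 0], 0],
    [[2.63, -4.6, 0], 0],
    [[2.43, -5.52, 0], 0],
    [[2.04, -6.37, 0], 0],
    [[1.48, -7.13, 0], 0],
    [[0.78, -7.76, 0], 0],
  ],
)

```text
clock: 11.55
tool_pos: [0.5274, 0.2074, 0.0956]
orientation: [-179.9, 0.0, -84.7]
force: [-3.8, 6.4, -0.1]
opening: 0.0207
```

apply_moves(
  motion=[
    [[-0.82, -0.47, 0], 0],
    [[-1.71, -0.75, 0], 0],
    [[-2.65, -0.85, 0], 0],
    [[-3.59, -0.74, 0], 0],
    [[-4.48, -0.45, 0], 0],
    [[-5.29, 0.02, 0], 0],
    [[-5.99, 0.66, 0], 0],
    [[-6.54, 1.42, 0], 0],
    [[-6.92, 2.28, 0], 0],
    [[-7.11, 3.2, 0], 0],
  ],
)

```text
clock: 12.55
tool_pos: [0.4563, 0.2396, 0.0956]
orientation: [-180.0, -0.1, -84.7]
force: [9.4, -1.9, -8.0]
opening: 0.0202
```

apply_moves(
  motion=[
    [[0, 0, 0], 0],
    [[0, 0, 0], 0],
    [[0, 0, 0], 0],
    [[0, 0, 0], 0],
  ],
)

```text
clock: 12.95
tool_pos: [0.4564, 0.2393, 0.0956]
orientation: [180.0, -0.0, -84.7]
force: [3.6, 2.0, -5.5]
opening: 0.0206
```

apply_moves(
  motion=[
    [[0, 0, 0], 0],
    [[0, 0, 0], 0],
    [[0, 0, 0], 0],
    [[0, 0, 0], 0],
    [[0, 0, 0], 0],
    [[0, 0, 0], 0],
    [[0, 0, 0], 0],
  ],
  hand=6,
)

```text
clock: 13.65
tool_pos: [0.4565, 0.2395, 0.0955]
orientation: [180.0, -0.0, -84.7]
force: [0.2, -0.2, -0.1]
opening: 0.0598
```

apply_moves(
  motion=[
    [[0, 0, 2], 0],
    [[0, 0, 6], 0],
    [[0, 0, 10.5], 0],
    [[0, -1, 14.5], 0],
    [[0.5, -3.5, 15.5], 2],
    [[1, -8, 15.5], 5],
    [[1.5, -12.5, 15.5], 5],
    [[2, -17, 15.5], 5],
    [[2.7, -21.5, 15.5], 5],
    [[3.4, -26, 15.5], 5],
  ],
  hand=8.7,
)

```text
clock: 14.65
tool_pos: [0.4903, -0.0221, 0.2509]
orientation: [-180.0, 0.0, -79.7]
force: [0.6, -0.2, 0.0]
opening: 0.0872
```

apply_moves(
  motion=[
    [[0.6, -4.5, 0], 0],
    [[1.2, -9, 0], 0],
    [[1.8, -13.5, 0], 0],
    [[2.4, -18, 0], 0],
    [[3, -22.5, 0], 0],
    [[3.6, -26.5, 0], 0],
    [[4, -30, 0], 0],
    [[4, -32, 0], 0],
    [[4, -32, 0], 0],
    [[4, -32, 0], 0],
  ],
)

```text
clock: 15.65
tool_pos: [0.5301, -0.3407, 0.25]
orientation: [180.0, 0.0, -79.8]
force: [-0.1, 0.0, 0.2]
opening: 0.0871
```

```bash
python3 w.py w3
python3 - <<'E'
from h import *
for n in('top','side'):
    p,d=ctrl.snapshot(n);cv2.imwrite(f'pics/{n}2.png',p);np.save(f'pics/{n}2.npy',d)
a,b=cv2.imread('pics/top2.png')[120:245,185:285],cv2.imread('pics/top0.png')[120:245,185:285]
cv2.imwrite('pics/c3.png',cv2.resize(np.hstack([b,a]),None,fx=4,fy=4,interpolation=cv2.INTER_CUBIC))
E
```

```text
15.65 [ 0.53013338 -0.34069891  0.24999886] [ 1.79957075e+02  3.47106507e-02 -7.97866198e+01] [-0.06336772  0.00037273  0.18272165]
```

View pics/w3.png

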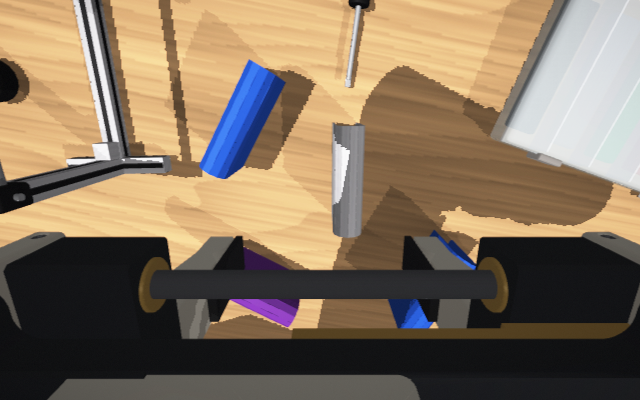

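View pics/c3.png

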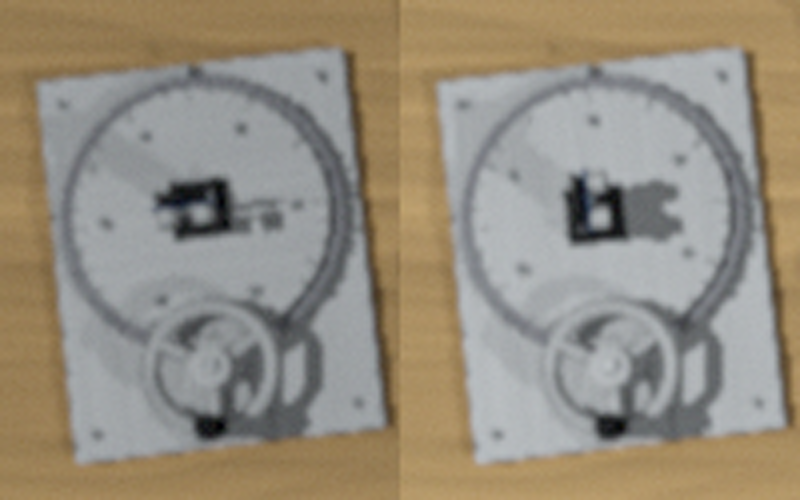

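The crop shows the handle back at its first place and the sensor a quarter turn round. The wrist view shows the reflector at (332–364, 122–238). Next I measure the reflector, and the bar where it is visible.

```bash
cat > r.py <<'E'
import numpy as np,pickle,sys
from h import *
n=sys.argv[1];o=pickle.load(open(f'pics/{n}.pkl','rb'));d=np.load(f'pics/{n}.npy');C=cloud('wrist',d,o).reshape(-1,3);x,y,z=C.T
def fit(k,lab):
    c=k.mean(0);u,s,vt=np.linalg.svd(k[:,:2]-c[:2],full_matrices=False);a=np.degrees(np.arctan2(vt[0,1],vt[0,0]));a=(a+90)%180-90
    l=(k[:,:2]-c[:2])@vt[0];t=(k[:,:2]-c[:2])@vt[1]; mid=c[:2]+vt[0]*(l.max()+l.min())/2+vt[1]*(t.max()+t.min())/2
    print(lab,len(k),'mean',c.round(4),'ang',round(a,2),'len',np.ptp(l).round(4),'wid',np.ptp(t).round(4),'mid',mid.round(4),'z',k[:,2].min().round(3),k[:,2].max().round(3))
r=(x>.45)&(x<.62)&(y>-.42)&(y<-.31)
for a,b in((.05,.095),(.07,.095),(.08,.095)): fit(C[r&(z>a)&(z<b)],f'refl{a}')
# other stuff near jaws
near=(x>.42)&(x<.66)&(y>-.52)&(y<-.2)&(z>.02)&(z<.12)&~r
print(C[near&(y>-.33)].max(0) if (near&(y>-.33)).any() else '', np.sort(np.hypot(x-.536,y+.363)[near])[:5])
b=(x>.4)&(x<.85)&(y>-.15)&(y<.02)
for a,c in((.16,.176),):
    if (b&(z>a)&(z<c)).sum()>20: fit(C[b&(z>a)&(z<c)],'bar')
E
python3 r.py w3
```

```text
refl0.05 3330 mean [ 0.5383 -0.3655  0.0813] ang 10.06 len 0.1202 wid 0.0331 mid [ 0.5355 -0.3671] z 0.05 0.087
refl0.07 3265 mean [ 0.5383 -0.3656  0.0816] ang 10.3 len 0.1201 wid 0.0328 mid [ 0.5355 -0.3671] z 0.07 0.087
refl0.08 2347 mean [ 0.5384 -0.3662  0.0834] ang 10.22 len 0.1196 wid 0.0262 mid [ 0.5351 -0.3667] z 0.08 0.087
[ 0.63816822 -0.20766276  0.08705873] [0.11188631 0.11212421 0.1122643  0.11226815 0.11226827]
bar 630 mean [ 0.4988 -0.0956  0.1675] ang 28.15 len 0.0387 wid 0.0121 mid [ 0.5044 -0.0919] z 0.16 0.176
```

apply_moves(
  motion=[
    [[0.3, -1.5, 0], 0],
    [[0.5, -2.6, -1], 0],
    [[0.5, -2.6, -5], 0],
    [[0.5, -2.6, -9.5], 0],
    [[0.5, -2.6, -14], 0],
    [[0.5, -2.6, -17.5], 0],
    [[0.5, -2.6, -20], 0],
    [[0.5, -2.6, -20.9], 0],
    [[0.5, -2.6, -20.9], 0],
  ],
)

```text
clock: 16.7
tool_pos: [0.5347, -0.3664, 0.0399]
orientation: [179.9, 0.1, -79.7]
force: [0.4, -0.2, 1.6]
opening: 0.0869
```

apply_moves(
  motion=[
    [[0, 0, 0], 0],
    [[0, 0, 0], 0],
    [[0, 0, 0], 0],
    [[0, 0, 0], 0],
    [[0, 0, 0], 0],
    [[0, 0, 0], 0],
    [[0, 0, 0], 0],
    [[0, 0, 0], 0],
    [[0, 0, 0], 0],
    [[0, 0, 0], 0],
  ],
  hand=2.6,
)

```text
clock: 17.7
tool_pos: [0.5355, -0.3665, 0.0415]
orientation: [180.0, 0.0, -79.7]
force: [0.3, 0.1, 0.4]
opening: 0.0321
```

```bash
python3 w.py w4; python3 r.py w4; python3 -c "
from plant import ctrl
print(ctrl.get_obs()['opening'])"
```

```text
17.7 [ 0.53550084 -0.3664628   0.04152503] [ 1.79997059e+02  5.91562488e-04 -7.97139483e+01] [0.25186007 0.13901495 0.4170582 ]
refl0.05 13242 mean [ 0.5603 -0.3616  0.08  ] ang 10.43 len 0.0847 wid 0.0634 mid [ 0.5527 -0.3632] z 0.05 0.095
refl0.07 12014 mean [ 0.5611 -0.3615  0.0819] ang 10.42 len 0.0847 wid 0.0568 mid [ 0.5526 -0.3631] z 0.07 0.095
refl0.08 8771 mean [ 0.5617 -0.3613  0.0839] ang 10.42 len 0.0769 wid 0.0522 mid [ 0.5565 -0.3624] z 0.08 0.095
[ 0.63848055 -0.2338279   0.1199907 ] [0.06057841 0.0605895  0.06388941 0.06489187 0.06490849]
0.03190025826262063
```

View pics/w4.png

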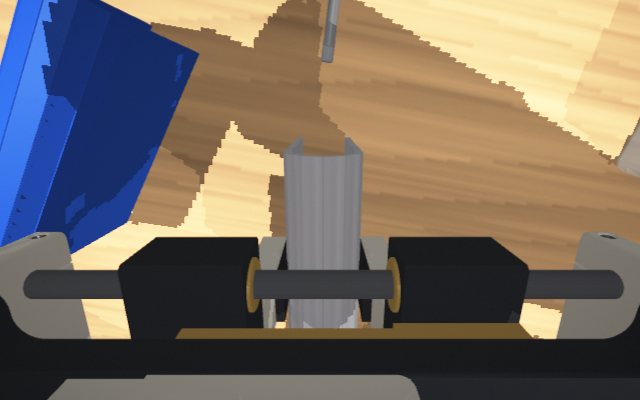

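apply_moves(
  motion=[
    [[0, 0, 0.8], 0],
    [[0, 0, 3], 0],
    [[0, 0, 6.5], 0],
    [[0, 0, 10.5], 0],
    [[0, 0.5, 14.5], 0],
    [[0.5, 2, 18.5], 0],
    [[1, 4.5, 21.8], 0],
    [[2, 8, 23], 1.3],
    [[3, 11.5, 23], 1.3],
    [[4, 15, 23], 1.3],
  ],
)

```text
clock: 18.75
tool_pos: [0.5755, -0.2151, 0.2727]
orientation: [-179.9, -0.0, -78.4]
force: [0.8, 0.3, -2.2]
opening: 0.0317
```

apply_moves(
  motion=[
    [[1.2, 3.8, 0], 0],
    [[2.3, 7.5, 0], 0],
    [[3.4, 11, 0], 0],
    [[4.3, 13.7, 0], 0],
    [[4.8, 15.3, 0], 0],
    [[5, 15.9, 0], 0],
    [[5, 15.9, 0], 0],
    [[5, 15.9, 0], 0],
  ],
)

```text
clock: 19.55
tool_pos: [0.6252, -0.0582, 0.2716]
orientation: [180.0, -0.0, -78.4]
force: [0.5, 0.0, -1.4]
opening: 0.0319
```

```bash
python3 w.py w5; python3 -c "
from plant import ctrl
print(ctrl.get_obs()['opening'])
from h import *
for n in('top','side'):
    p,d=ctrl.snapshot(n);cv2.imwrite(f'pics/{n}3.png',p);np.save(f'pics/{n}3.npy',d)
"
```

```text
19.55 [ 0.62515514 -0.0582236   0.27163093] [ 1.79984771e+02 -6.29732561e-03 -7.84444919e+01] [ 0.53060444  0.01177903 -1.39921234]
0.032055244375429184
```

View pics/w5.png

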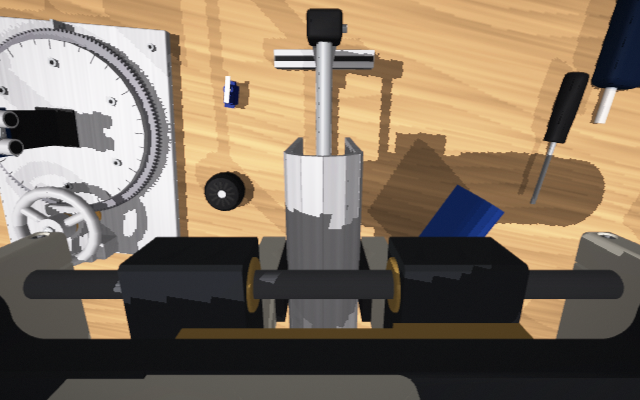

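View pics/side3.png

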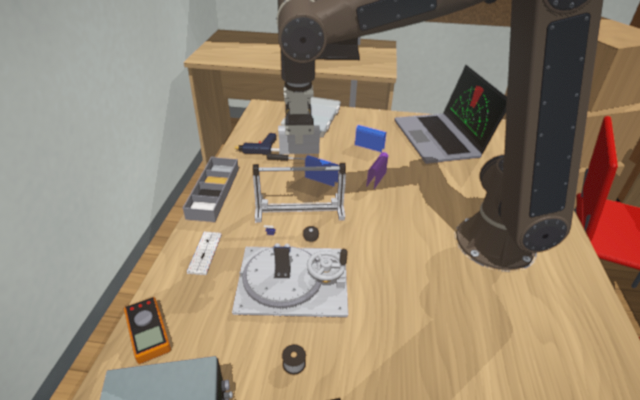

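The wrist view shows the bar running up from behind the reflector to the far clamp at (325,27), and the reflector at columns 285–362. I'll measure both in the tool frame.

Run:
```python
import pickle
from h import *
o=pickle.load(open('pics/w5.pkl','rb'));d=np.load('pics/w5.npy');C=cloud('wrist',d,o)
a=np.radians(11.6);e=np.array([np.cos(a),np.sin(a)]);n=np.array([-e[1],e[0]])
t=o['tool_pos'][:2]
Q=np.dstack([(C[...,:2]-t)@e,(C[...,:2]-t)@n,C[...,2]])*1000
bar=Q[60:150,300:350].reshape(-1,3);b=bar[(bar[:,2]>160)&(bar[:,2]<176)&(bar[:,0]<120)]
print('bar',len(b),b.mean(0),b.min(0),b.max(0),'slope deg',np.degrees(np.polyfit(b[:,0],b[:,1],1)[0]))
for s in(65,75,85,95,105,115):
    k=b[abs(b[:,0]-s)<5]
    if len(k): print(s,len(k),k[:,1].min().round(1),k[:,1].max().round(1),k[:,2].max().round(1))
k=Q[0:60,295:360].reshape(-1,3);k=k[(k[:,2]>172)&(k[:,2]<188)];print('clamp',len(k),k.min(0),k.max(0))
r=Q[130:240,275:375].reshape(-1,3);r=r[(r[:,2]>285)&(r[:,2]<330)]
print('refl',len(r),r.min(0),r.max(0))
for s in(25,35,45,55):
    k=r[(abs(r[:,0]-s)<5)&(r[:,2]>300)]
    if len(k): print(s,len(k),k[:,1].min().round(1),k[:,1].max().round(1),k[:,2].max().round(1))
```

```text
bar 1352 [ 79.42968849  -0.41269606 169.43308297] [ 44.44297959  -6.64491307 163.45368747] [112.60292838   5.40237772 172.61297099] slope deg -0.1464889149195023
65 191 -6.1 5.3 172.6
75 194 -6.0 5.3 171.7
85 209 -6.0 5.2 171.9
95 202 -5.9 5.1 172.1
105 214 -6.6 5.1 172.6
115 54 -6.6 5.0 172.4
clamp 1124 [113.79760688 -13.48983764 172.06880883] [145.27495105  12.07561478 182.30304338]
refl 6687 [ 20.66361431 -16.33106557 285.02190699] [ 59.82825024  16.87293181 317.13090503]
25 732 -15.9 16.2 316.6
35 1798 -16.0 16.5 316.6
45 1923 -16.0 16.5 317.1
55 2094 -16.1 16.5 316.7
```

apply_moves(
  motion=[
    [[0, 0, -1], 0],
    [[0, -0.06, -3], 0],
    [[0, -0.06, -5.5], 0],
    [[0, -0.06, -8], 0],
    [[0, -0.06, -10], 0],
    [[0, -0.06, -11.7], 0],
    [[0, -0.06, -12.8], 0],
    [[0, -0.06, -13.5], 0],
    [[0, -0.06, -13.8], 0],
    [[0, -0.06, -13.9], 0],
  ],
)

```text
clock: 20.7
tool_pos: [0.6257, -0.0581, 0.1327]
orientation: [-180.0, -0.0, -78.4]
force: [1.0, -0.5, -1.5]
opening: 0.0315
```

apply_moves(
  motion=[
    [[0, 0, -0.1], 0],
    [[0, 0, -0.1], 0],
    [[0, 0, -0.1], 0],
  ],
)

```text
clock: 21.0
tool_pos: [0.6258, -0.058, 0.1321]
orientation: [-179.9, -0.0, -78.4]
force: [0.8, -0.3, -1.4]
opening: 0.0319
```

apply_moves(
  motion=[
    [[0, 0, -0.1], 0],
    [[0, 0, -0.15], 0],
    [[0, 0, -0.15], 0],
  ],
)

```text
clock: 21.3
tool_pos: [0.6256, -0.058, 0.1303]
orientation: [-180.0, -0.0, -78.4]
force: [-0.9, -0.1, 0.1]
opening: 0.0318
```

apply_moves(
  motion=[
    [[0, 0, -0.05], 0],
    [[0, 0, -0.1], 0],
    [[0, 0, -0.1], 0],
  ],
)

```text
clock: 21.6
tool_pos: [0.6256, -0.058, 0.1303]
orientation: [-180.0, -0.0, -78.4]
force: [-3.2, 0.5, 7.6]
opening: 0.0318
```

Contact is made: the force in z rose from -1.4 to +7.6 N. I'll back off 1 mm to relieve the load, then open.

apply_moves(
  motion=[
    [[0, 0, 0.08], 0],
    [[0, 0, 0.08], 0],
  ],
)

```text
clock: 21.8
tool_pos: [0.6256, -0.058, 0.1303]
orientation: [-180.0, -0.0, -78.4]
force: [-2.1, 1.3, 4.1]
opening: 0.0317
```

apply_moves(
  motion=[
    [[0, 0, 0], 0],
    [[0, 0, 0], 0],
    [[0, 0, 0], 0],
    [[0, 0, 0], 0],
    [[0, 0, 0], 0],
    [[0, 0, 0], 0],
    [[0, 0, 0], 0],
    [[0, 0, 0], 0],
  ],
  hand=7.5,
)

```text
clock: 22.6
tool_pos: [0.6255, -0.0581, 0.1299]
orientation: [-180.0, -0.0, -78.4]
force: [0.2, -0.4, 0.4]
opening: 0.0751
```

```bash
python3 w.py w6
```

```text
22.6 [ 0.62549951 -0.05806054  0.12986502] [-1.79998926e+02 -1.29245232e-03 -7.84124907e+01] [ 0.15464158 -0.40026282  0.39133946]
```

View pics/w6.png

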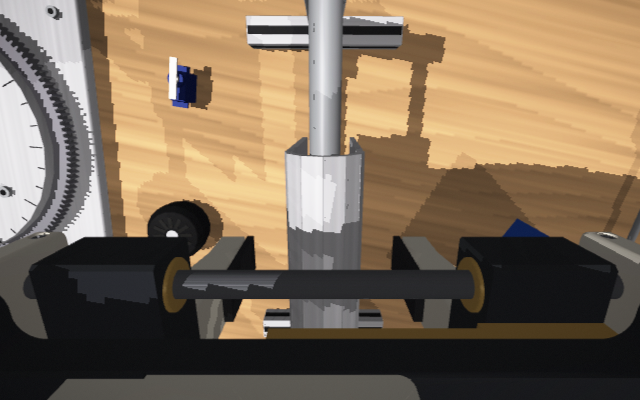

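The fingers are clear on both sides and the reflector rests on the bar at (325,200). I'll retreat straight up, back off, and check.

apply_moves(
  motion=[
    [[0, 0, 0.7], 0],
    [[0, 0, 2.5], 0],
    [[0, 0, 5.5], 0],
    [[0, 0, 9], 0],
    [[0, 0, 12.5], 0],
    [[-1, 0, 16], 0],
    [[-4, 0, 18], 0],
    [[-8, 0, 18], 0],
    [[-11, 0, 18], 0],
    [[-12, 0, 18], 0],
  ],
)

```text
clock: 23.65
tool_pos: [0.5032, -0.0582, 0.3114]
orientation: [-179.9, 0.0, -78.4]
force: [0.1, -0.1, -0.5]
opening: 0.0751
```

apply_moves(
  motion=[
    [[-1, -4, 0], 0],
    [[-1, -8, 0], 0],
    [[-1, -12, 0], 0],
    [[-1, -16, 0], 0],
    [[-1, -18, 0], 0],
    [[-1, -18, 0], 0],
    [[-1, -18, 0], 0],
  ],
)

```text
clock: 24.35
tool_pos: [0.4956, -0.2385, 0.3098]
orientation: [180.0, 0.0, -78.5]
force: [0.4, -0.1, -0.4]
opening: 0.0752
```

```bash
python3 w.py w7
python3 - <<'E'
from h import *
def fit(k,lab):
    c=k.mean(0);u,s,vt=np.linalg.svd(k[:,:2]-c[:2],full_matrices=False);a=np.degrees(np.arctan2(vt[0,1],vt[0,0]));a=(a+90)%180-90
    l=(k[:,:2]-c[:2])@vt[0];t=(k[:,:2]-c[:2])@vt[1];mid=c[:2]+vt[0]*(l.max()+l.min())/2+vt[1]*(t.max()+t.min())/2
    print(lab,len(k),'ang',round(a,2),'len',np.ptp(l).round(4),'wid',np.ptp(t).round(4),'mid',mid.round(4),'z',k[:,2].min().round(3),k[:,2].max().round(3))
P=[]
for n in('top','side'):
    p,d=ctrl.snapshot(n);cv2.imwrite(f'pics/{n}4.png',p);C=cloud(n,d).reshape(-1,3);x,y,z=C.T
    b=(x>.4)&(x<.85)&(y>-.15)&(y<.02)
    fit(C[b&(z>.155)&(z<.2)],n+' all'); 
    r=b&(x>.54)&(x<.71); fit(C[r&(z>.1)&(z<.2)],n+' refl')
    k=C[(x<.53)&(x>.4)&(y<.3)&(y>.2)&(z>.125)&(z<.14)&True];print('handle',len(k),k.mean(0))
    P.append(cv2.resize(p[100:250,185:385] if n=='top' else p[130:330,200:400],(400,300 if n=='top' else 400),interpolation=cv2.INTER_CUBIC)[:300] if 0 else cv2.resize(p[110:240,185:385] if n=='top' else p[140:330,210:400],(400,260) if n=='top' else (400,400),interpolation=cv2.INTER_CUBIC))
c=np.zeros((400,800,3),np.uint8);c[:260,:400]=P[0];c[:,400:]=P[1];cv2.imwrite('pics/fin.png',c)
o=ctrl.get_obs();print(o['force'],o['clock'])
E
```

```text
24.35 [ 0.49555151 -0.2384811   0.30978909] [ 1.79982003e+02  7.27187657e-03 -7.84952579e+01] [ 0.36404871 -0.08803823 -0.41678869]
top all 376 ang 11.61 len 0.1358 wid 0.0329 mid [ 0.6992 -0.0439] z 0.155 0.185
top refl 247 ang 13.28 len 0.0787 wid 0.033 mid [ 0.671  -0.0495] z 0.125 0.178
handle 30 [0.45297143 0.23715234 0.12942753]
side all 644 ang 11.21 len 0.2885 wid 0.0335 mid [ 0.6239 -0.0519] z 0.155 0.183
side refl 922 ang 11.46 len 0.1716 wid 0.0305 mid [ 0.6241 -0.0505] z 0.1 0.176
handle 31 [0.45602724 0.24352635 0.12849905]
[-0.55106332  0.64556696 -0.16887706] 24.5
```

View pics/fin.png

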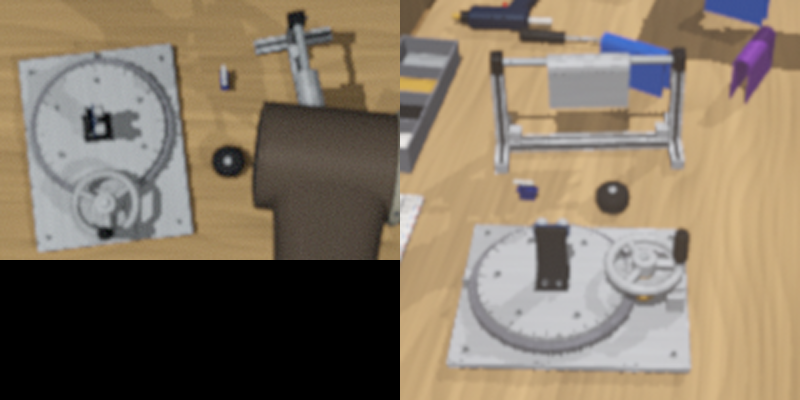

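View pics/w7.png

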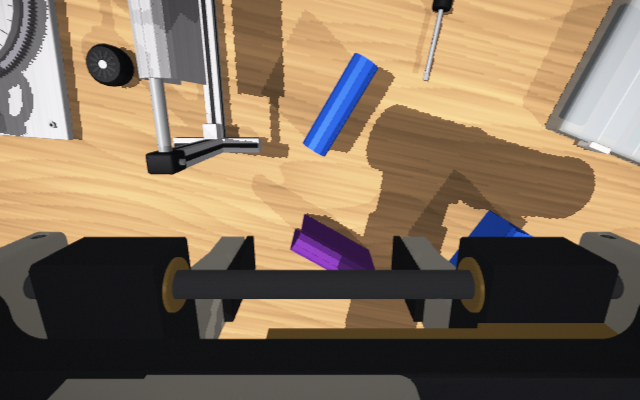

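Run:
```python
from h import *
for i in range(2):
    p,d=ctrl.snapshot('side');C=cloud('side',d).reshape(-1,3);x,y,z=C.T
    k=C[(x>.58)&(x<.67)&(y>-.15)&(y<.02)&(z>.1)&(z<.155)]
    u,s,v=np.linalg.svd(k-k.mean(0),full_matrices=False);print(len(k),'tilt deg',np.degrees(np.arcsin(v[2,2])),s)
ctrl.close_job()
```

```text
400 tilt deg 1.6033473735087351 [0.52436975 0.31745929 0.04205865]
400 tilt deg -1.679416361626947 [0.52842412 0.31791576 0.04435293]
the job is handed in; nothing more can be done
```

The job is done and handed in at about 24.6 s of the 69 s allowed; no verdict was reported.

**Handwheel:** I gripped the crank handle and turned it three full turns clockwise seen from above. In the same camera it ended within about 1 mm of its first place. The pictures show the sensor a quarter turn round, facing the reflector. The table top and the sensor were not touched.

**Reflector:** I lowered it until it touched the bar, eased the load off, then released it.
- **Position:** It hangs one flap on each side. Measured just before lowering, its middle was about 1 mm from the bar's middle.
- **Angles:** It is in line with the bar within about 1–2°. Two readings of upright gave 1.6° and −1.7°; I took that scatter as noise, or at most a slight swing.

**Other things:** The arm ended clear of everything. The servo, speaker and screwdriver look unmoved in the last pictures. I did not check the solder reel again at the end, but the arm only passed it high up on the way in.

**Disagreements:**
- The top and side cameras differed by about 2 mm in x and 6 mm in y on absolute positions. I went by the wrist camera, which the grasps confirmed.
- The arm hid part of the reflector from the top camera at the end, so that camera's last fit of it is not valid.

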